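# Seat the mirror blank in the coating carrier and clip it in

### The arm

A 6-joint arm with a two-finger parallel gripper is mounted at the origin on a cart in front of the work surface, level with it; the furniture and walls round the work are solid. World frame = base frame: x ahead of the robot, y to its left, z up, the work surface at z = 0. Lengths are in m, angles in rad, forces in N, time in s.
With the tool pointing down it reaches from about 0.35 to 0.975 m from the base axis. Payload 4.9 kg.
Tool frame: the origin (TCP) lies at the very end of the fingers, on their centre line; the grasp point (between the pads) lies 19 mm behind it; z points along the fingers, y is the line along which they close (so a half turn about z gives the same grasp; the last joint's range is limited). The gripper opens to 85 mm and grips with 20 to 120 N. Pads are 22 mm wide; open, the fingers measure 114 mm over their backs; the gripper's body (76 mm by 85 mm) begins 54 mm behind the grasp point. The pads swing forward as they close: fully open they stand 13 mm farther back than shut.
Start: joints at [1.002, 0.053, 1.613, -0, 1.476, -0.119], TCP at [0.272, 0.563, 0.231] pointing down, gripper open.
Joint ranges: [-3.01, 3.01], [-1.01, 2.22], [0.06, 2.58], [-1.02, 4.17], [0.09, 2.62], [-3.14, 3.14]. Speed limits (rad/s): [2.57, 2.57, 3.14, 3.14, 3.14, 3.14].

### API

Orientations are given as a unit quaternion [w, x, y, z].
In Python, from plant import manip, vision, order gives the robot as it stands.
- The arm moves only by the tool play_rows, never from a script. Its argument "steps" is a list that holds one entry, the list of rows, each a list of 6 numbers: the shift along the tool's x, y, z in mm, then the turn, a rotation vector about the tool's x, y, z in degrees. A call has 1 to 12 rows; each row is the pose to reach, as a shift and turn from the pose commanded when the call began, along the tool's axes at that moment; what a row does not reach only later rows make up. A row lasts 1/12 s, in which the tool goes at most 41.7 mm and 7.16 degrees, less where a joint would pass 70% of its speed; a pose out of reach is approached as far as the arm can. A call with a gripper value outside its range is refused whole. "claw" is the gripper's target within -1 to 1 (fully open at 1, half-way at 0, shut at -1), set as the call begins (left out, the last holds). The fingers move at their own pace and stop on an object; the grip force is fixed at half the most. Time passes only in rows, so rows that repeat a pose let the fingers close. It gives the time, the measured TCP pose, the force, the opening and the grip force at its end, in the units of the state.
- manip.state(): the state, without advancing time (a new reading comes with each control period).
- vision.grab_frame(name): name is "side" or "top"; returns (picture, depth): 400x640x3 uint8, blue, green, red; 400x640 float32, m along the optical axis (not along the pixel's ray), 0 where there is no reading.
- vision.camera_info(name): a dict with "K" (3x3 intrinsics, pixels), "k1" (the pictures are not rectified: a ray, as slopes to the right and down, at radius r is drawn at 1 + k1 r^2 times it, then the intrinsics apply), "eye" and "orientation" of the camera in the world. Camera axes: x right, y down, z forward; pixel columns grow to the right and rows downward; lengths in m; the calibration is good to about 2 mm. A picture is of the moment at which its call begins. camera_info takes no time and is no camera call.
- order.job_done(): hands the job in; it is judged then, once.
The state is a dict: "time": time; "joint_pos": joint angles; "joint_vel": joint speeds; "joint_efforts": joint torques, N m; "tool_pos": TCP position; "tool_rot": TCP orientation; "contact_force": force on the tool from outside, world axes, zero at the start; "ft_torque": the same for the moment, N m; "gripper_width": opening from 0.0 (shut) to 1.0 (fully open); "grasp_force": force on a finger pad.
Only numpy, scipy, OpenCV 4.12 (cv2) and the standard library are available. Lean on these libraries where they do the work, as an engineer would, in place of code of your own. Each camera call takes 0.05 s, during which the arm holds its last target. There are 200 camera calls.

### The job

Load the empty coating carrier: with your fingertips push the dark mirror blank that lies loose on it along the plate until it drops flat into its round recess, then push both of the carrier's swivel clips round over the blank until they stop. The blank is only ever slid, never lifted or picked up, and the other carrier, already loaded and clipped, and the things lying round about stay as they are.

Things in the scene. Friction and masses are not known exactly. Their poses are not given: they have to be found in the camera images.
- plate: Carrier to be loaded: fixed flat grey metal plate, 176 mm (its x) by 98 mm (its y), deck (top) 17 mm above the bench. Origin under its centre at bench height. +x points from the bare landing area (near end) to the recess (far end), z up. Deck flat and bare but for recess and clips. Two like carriers stand side by side, either on the left, each turned up to 0.4 rad from the robot's x
- recess (a point): Centre of the flat floor of the empty round recess in the deck, 42 mm from the plate's centre along its +x. Recess 53.5 mm across, 6 mm deep (floor 11 mm above the bench), straight walls, bright floor; a 14 mm push-out hole in the floor's middle
- blank: Loose mirror blank: dark grey polished silicon disc, 50 mm across, 9 mm thick, about 40 g. Origin at the centre of its underside, z along its axis. Starts flat on the deck's landing area, 77 to 97 mm short of the recess centre, up to 15 mm to either side. Seated, its underside is 11 mm above the bench and its top stands 3 mm above the deck
- clip_left (a joint): Swivel clip at the plate's +y side, upright pivot. 0 = shut at its stop, arm over the blank and pointing at the recess centre; grows as it opens, to 2.0; at 1.57 the arm points along the plate's +x. Starts 1.2 to 1.8. Shuts clockwise seen from above; light friction (about 1 N), stays where left. Arm 10 mm wide, 34 mm long, 4 to 6.5 mm above the deck: clears only a seated blank
- clip_right (a joint): Mirror image of clip_left at the plate's -y side, same values; shuts anticlockwise seen from above
- clip_left_post (a point): Top centre of clip_left's upright thumb post, a dark steel pin of 9 mm diameter on the arm, 22 mm from the pivot axis; top 24 mm above the deck (41 mm above the bench), foot 6.5 mm above the deck. Moves with the clip
- clip_right_post (a point): The same for clip_right
- clip_left_pivot (a point): Pivot axis of clip_left at deck height: 38 mm from the recess centre along the plate's +y. The pivot screw's head is 9 mm above the deck
- clip_right_pivot (a point): Pivot axis of clip_right at deck height: 38 mm from the recess centre along the plate's -y
- full_plate: The other carrier, same make and size, already loaded; fixed; same frame
- full_blank: The blank seated in the other carrier's recess (same size); to be left alone
- full_clip_left (a joint): Left clip of the loaded carrier, shut (0); to be left shut
- full_clip_right (a joint): Right clip of the loaded carrier, shut (0); to be left shut
- loupe: Black stand loupe, 44 mm across, 35 mm high, standing loose on the loaded carrier's landing area; origin at its underside; leave alone
- tweezers: Flat steel tweezers, 144 x 12 x 12 mm, lying loose on the bench between the two carriers, long axis x; origin at the middle of the underside; leave alone
- brush: Black brush, 170 x 22 x 12 mm, lying loose on the bench right of the carriers, long axis x; origin at the middle of the underside; leave alone
- gel_box: Flat dark box, 52 x 52 x 14 mm, loose on the bench left of the carriers; origin at the middle of the underside; leave alone
Not all that is in view belongs to the job. Leave any blue look-alike of the blank alone.

How it is judged:
By the outcome, as a careful person would: the job done as asked, in the order asked, and still so for the second after the job is handed in, with the robot touching nothing.
It also fails if it takes over 58 s, if anything falls off the work surface, if the arm or the gripper's body presses on something with over 40 N, if the wrist force passes 120 N, or if a joint passes its speed limit or range.

## Working session

There is one attempt and no reset: what is moved stays moved. The work goes in short steps, Python scripts to look and compute and a tool call to move; the robot and the scene stay as the last step left them, time stands still between calls to the robot, and variables do not carry over. Pictures are saved under pics/ and viewed, at most 12 in all, crops included, and the job is handed in when it is done.

Besides the shell and the picture viewer there is one more tool, called after "Request:" as name(argument=value, ...) on one line, values as JSON. play_rows: Moves the arm, as the interface text tells. Its arguments: {"type":"object","properties":{"steps":{"type":"array"},"claw":{"type":"number"}},"required":["steps"]}

```bash
ls; mkdir -p pics; cat > h.py <<'E'
import numpy as np, cv2
from scipy.spatial.transform import Rotation as R
from plant import manip, vision, order
def cam(n):
    c=vision.camera_info(n); q=c["orientation"]
    return np.array(c["K"]),c["k1"],np.array(c["eye"]),R.from_quat([q[1],q[2],q[3],q[0]]).as_matrix()
def ray(n,px):
    K,k1,e,M=cam(n); p=np.atleast_2d(np.array(px,float)).reshape(-1,1,2)
    u=cv2.undistortPoints(p,K,np.array([k1,0,0,0.])).reshape(-1,2)
    return e,np.c_[u,np.ones(len(u))]@M.T
def onz(n,px,z):
    e,d=ray(n,px); return e+d*((z-e[2])/d[:,2])[:,None]
def proj(n,P):
    K,k1,e,M=cam(n); p=(np.atleast_2d(P)-e)@M
    return cv2.projectPoints(p.reshape(-1,1,3),np.zeros(3),np.zeros(3),K,np.array([k1,0,0,0.]))[0].reshape(-1,2)
E
python3 - <<'E'
from h import *
for n in("top","side"):
    im,d=vision.grab_frame(n); cv2.imwrite(f"pics/{n}0.png",im); np.save(f"{n}0.npy",d); print(vision.camera_info(n))
print(manip.state())
E
```

```text
pics
{'K': array([[399.76930605,   0.        , 320.74486861],
       [  0.        , 399.76930605, 205.09234519],
       [  0.        ,   0.        ,   1.        ]]), 'k1': -0.06034812060737986, 'eye': array([ 0.34505747, -0.06278068,  1.00029555]), 'orientation': array([-0.05909435,  0.70689754, -0.70204205,  0.06277489])}
{'K': array([[431.28380972,   0.        , 320.11798123],
       [  0.        , 431.28380972, 186.52750325],
       [  0.        ,   0.        ,   1.        ]]), 'k1': 0.002271779616572311, 'eye': array([0.3149084 , 0.71006564, 0.79212642]), 'orientation': array([ 0.04480268, -0.10467295,  0.90701963, -0.40540311])}
{'time': 0.1, 'joint_pos': array([ 1.00203537e+00,  5.32785542e-02,  1.61419888e+00,  8.86362105e-06,
        1.47601128e+00, -1.19033537e-01]), 'joint_vel': array([-0.00010613, -0.00102971, -0.00313028, -0.00127512, -0.00135449,
       -0.00012914]), 'joint_efforts': array([ 8.55388225e-04, -3.94896662e+01, -3.71367109e+01, -1.21076264e-04,
        3.85542095e-03, -2.97869633e-05]), 'tool_pos': array([0.27139937, 0.56234984, 0.23016838]), 'tool_rot': array([-3.23789378e-04,  2.22973819e-01,  9.74823972e-01, -8.91032292e-04]), 'contact_force': array([-0.19667847,  0.02348214, -0.58050088]), 'ft_torque': array([-0.01702639,  0.00247337,  0.01329324]), 'grasp_force': 0.0, 'gripper_width': 0.9976627469325423}
```

View pics/top0.png

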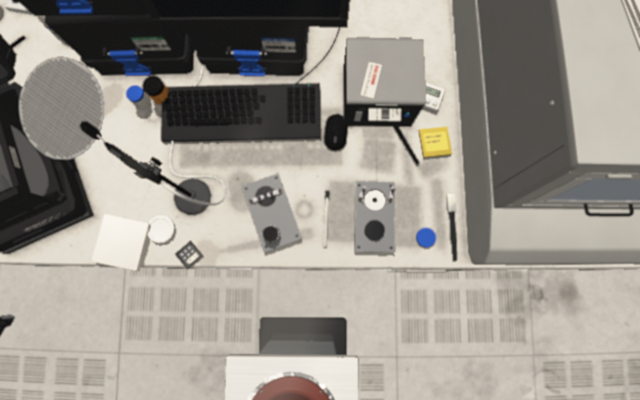

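View pics/side0.png

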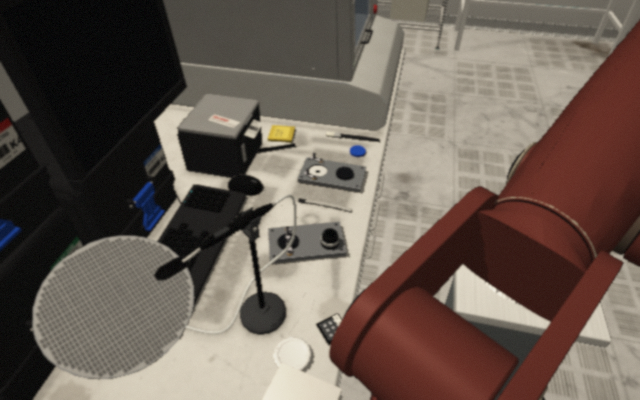

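Top view: the target carrier is at about (375,217), with the bright recess at (375,200) and the dark blank at (374,230). The loaded carrier is at (272,213) with the loupe at (270,235), and the blue decoy is at (426,238). The side view agrees. Next I'll crop an enlarged view and measure.

```bash
python3 - <<'E'
from h import *
im=cv2.imread("pics/top0.png"); d=np.load("top0.npy")
print("base,tcp px",proj("top",[[0,0,0],[.271,.562,.23],[0,0,.4]]))
print("sides tcp",proj("side",[[.271,.562,.23]]))
for p in [(375,200),(374,230),(375,250),(375,184),(300,250),(360,190)]:
    z=d[p[1],p[0]]; 
    K,k1,e,M=cam("top"); 
    _,r=ray("top",p); print(p,z, e+r[0]*z, onz("top",p,.017))
c=im[165:265,340:410]; cv2.imwrite("pics/c1.png",cv2.resize(c,None,fx=6,fy=6,interpolation=cv2.INTER_CUBIC))
E
```

```text
base,tcp px [[290.76419925 421.67797079]
 [ -1.77722491 307.86625505]
 [271.49150399 523.50575211]]
sides tcp [[387.5616149  485.63660737]]
(375, 200) 1.0047137 [ 0.53108589 -0.20380702  0.01350608] [[ 0.53042722 -0.20330769  0.017     ]]
(374, 230) 0.977067 [ 0.45362749 -0.19803896  0.02804083] [[ 0.4548604  -0.19957494  0.017     ]]
(375, 250) 0.9776912 [ 0.40540266 -0.20100767  0.01901473] [[ 0.40552656 -0.20129147  0.017     ]]
(375, 184) 1.0046586 [ 0.57074011 -0.20352752  0.02047303] [[ 0.57154005 -0.2040264   0.017     ]]
(300, 250) 0.9932946 [ 0.40527776 -0.01656795  0.002294  ] [[ 0.40439039 -0.01724891  0.017     ]]
(360, 190) 1.0047181 [ 0.55561456 -0.1658397   0.01760028] [[ 0.55574318 -0.16590265  0.017     ]]
```

View pics/c1.png

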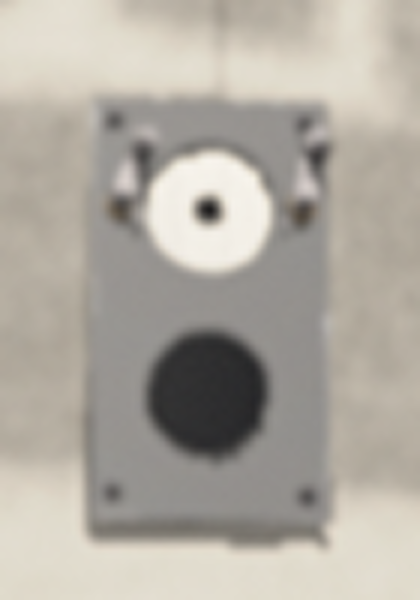

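The crop shows the recess hole at crop (208,210) and the blank at (208,392). The pivots are at (120,209) and (302,213), and both clips are open with posts near (145,145) and (318,145). Next I'll measure each of these.

```bash
cat > m.py <<'E'
from h import *
def center(mask,z,near,n="top",top=None):
    cs,_=cv2.findContours(mask.astype(np.uint8),cv2.RETR_EXTERNAL,cv2.CHAIN_APPROX_NONE)
    c=max((c for c in cs if cv2.contourArea(c)>30 and cv2.pointPolygonTest(c,near,True)>-8),key=cv2.contourArea)
    P=onz(n,c.reshape(-1,2),z)[:,:2]; (x,y),r=cv2.minEnclosingCircle((P*1000).astype(np.float32))
    h=onz(n,cv2.convexHull(c).reshape(-1,2).astype(float),z)[:,:2]
    el=cv2.fitEllipse((P*1000).astype(np.float32))
    return np.array(el[0]),el[1],(x,y,r),c
E
python3 - <<'E'
from m import *
im=cv2.imread("pics/top0.png"); g=im.max(2).astype(int)
roi=np.zeros_like(g,bool); roi[178:255,350:400]=1
wh=(g>205)&roi; wh[:, :364]=0; wh[:,387:]=0; wh[:186]=0;wh[215:]=0
rc=center(wh,.011,(375,200)); print("recess",rc[:3])
bk=(g<90)&roi; bk[:217]=0
b=center(bk,.026,(374,230)); print("blank",b[:3])
cs=np.array(onz("top",[[340+112/6,165+493/6],[340+307/6,165+498/6],[340+304/6,165+125/6],[340+113/6,165+121/6],[340+120/6,165+209/6],[340+302/6,165+213/6],[340+208/6,165+210/6]],.017))
print((cs*1000).round(1))
# plate: grey, minAreaRect
pl=((g<175))&roi2 if False else (g<178)
m=np.zeros_like(g,np.uint8); m[175:262,345:405]=pl[175:262,345:405]
m=cv2.morphologyEx(m,cv2.MORPH_OPEN,np.ones((5,5)))
k=max(cv2.findContours(m,cv2.RETR_EXTERNAL,cv2.CHAIN_APPROX_NONE)[0],key=cv2.contourArea)
P=onz("top",k.reshape(-1,2),.017)[:,:2]*1000
print(cv2.minAreaRect(P.astype(np.float32)))
E
```

```text
recess (array([ 531.69488525, -202.72267151]), (47.517845153808594, 49.270694732666016), (532.2640380859375, -202.69007873535156, 25.46544647216797))
blank (array([ 453.42538452, -198.75587463]), (45.666481018066406, 49.01206588745117), (453.33843994140625, -199.58062744140625, 25.325828552246094))
[[ 412.3 -161.2   17. ]
 [ 410.6 -241.3   17. ]
 [ 567.1 -243.6   17. ]
 [ 568.2 -163.1   17. ]
 [ 530.6 -165.6   17. ]
 [ 529.4 -241.9   17. ]
 [ 530.4 -202.5   17. ]]
((486.76959228515625, -190.34127807617188), (124.5407485961914, 185.895263671875), 88.5731430053711)
```

Request:
play_rows(steps=[[[-457, -625, 60, 0, 0, -23.3], [-457, -625, 60, 0, 0, -23.3], [-457, -625, 60, 0, 0, -23.3], [-457, -625, 60, 0, 0, -23.3], [-457, -625, 60, 0, 0, -23.3], [-457, -625, 60, 0, 0, -23.3], [-457, -625, 60, 0, 0, -23.3], [-457, -625, 60, 0, 0, -23.3], [-457, -625, 60, 0, 0, -23.3], [-457, -625, 60, 0, 0, -23.3], [-457, -625, 60, 0, 0, -23.3], [-457, -625, 60, 0, 0, -23.3]]], claw=-0.2)

```text
time: 1.1
tool_pos: [0.3613, 0.071, 0.1923]
tool_rot: [0.0, 0.021, 1.0, 0.0]
contact_force: [1.5, 0.6, -0.0]
gripper_width: 0.399
grasp_force: 0.0
```

Request:
play_rows(steps=[[[-62, -267, 72, 0, 0, 0], [-62, -267, 72, 0, 0, 0], [-62, -267, 72, 0, 0, 0], [-62, -267, 72, 0, 0, 0], [-62, -267, 72, 0, 0, 0], [-62, -267, 72, 0, 0, 0], [-62, -267, 72, 0, 0, 0], [-62, -267, 72, 0, 0, 0], [-62, -267, 72, 0, 0, 0], [-62, -267, 72, 0, 0, 0], [-62, -267, 72, 0, 0, 0]]])

```text
time: 2.02
tool_pos: [0.4121, -0.1958, 0.1208]
tool_rot: [0.0, 0.021, 1.0, 0.0]
contact_force: [0.3, -1.0, -0.8]
gripper_width: 0.403
grasp_force: 0.0
```

```bash
python3 - <<'E'
from h import *
s=manip.state(); print(s["tool_pos"],s["tool_rot"],s["joint_pos"],s["contact_force"])
im,d=vision.grab_frame("side"); cv2.imwrite("pics/s1.png",cv2.resize(im[100:260,230:450],None,fx=3.4,fy=3.4,interpolation=cv2.INTER_CUBIC))
E
```

```text
[ 0.41209139 -0.19577692  0.12081837] [9.74244807e-05 2.09952508e-02 9.99779569e-01 4.90345273e-05] [-6.06994399e-01 -2.73408969e-01  2.10237616e+00  1.95964729e-04
  1.31251736e+00 -2.13584718e+00] [ 0.31703851 -0.99700578 -0.8174518 ]
```

View pics/s1.png

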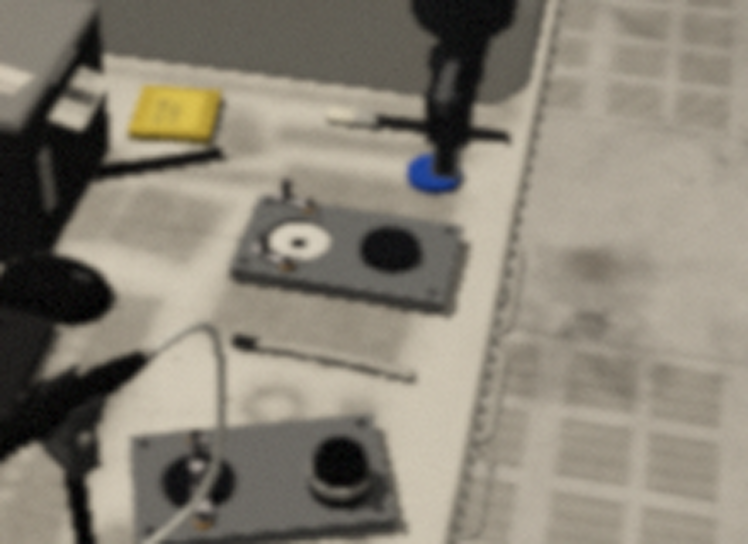

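The finger tip is at about crop (447,170). It hangs above and behind the blank (390,250) and is clear of the blue decoy. Next I'll descend behind the blank.

Request:
play_rows(steps=[[[-1, -1.5, 40, 0, 0, 0], [-1, -1.5, 70, 0, 0, 0], [-1, -1.5, 88, 0, 0, 0], [-1, -1.5, 91, 0, 0, 0], [-1, -1.5, 91, 0, 0, 0], [-1, -1.5, 91, 0, 0, 0]]])

```text
time: 2.57
tool_pos: [0.4141, -0.1982, 0.0311]
tool_rot: [0.001, 0.021, 1.0, -0.001]
contact_force: [-0.0, -0.1, 0.0]
gripper_width: 0.396
grasp_force: 0.0
```

```bash
python3 - <<'E'
from h import *
s=manip.state(); print(s["tool_pos"],s["contact_force"])
a=cv2.imread("pics/side0.png")
im,d=vision.grab_frame("side"); t,_=vision.grab_frame("top"); print(proj("side",[s["tool_pos"]]),proj("top",[s["tool_pos"]]))
A=cv2.resize(im[140:210,290:390],None,fx=5,fy=5,interpolation=cv2.INTER_CUBIC);B=cv2.resize(t[170:270,340:410],None,fx=4,fy=4,interpolation=cv2.INTER_CUBIC)[:350]
cv2.imwrite("pics/s2.png",np.hstack([A,B]))
E
```

```text
[ 0.41405172 -0.19822951  0.03114272] [-0.02356545 -0.1238326   0.01007175]
[[358.79552833 172.58072686]] [[374.5011945  246.11003728]]
```

View pics/s2.png

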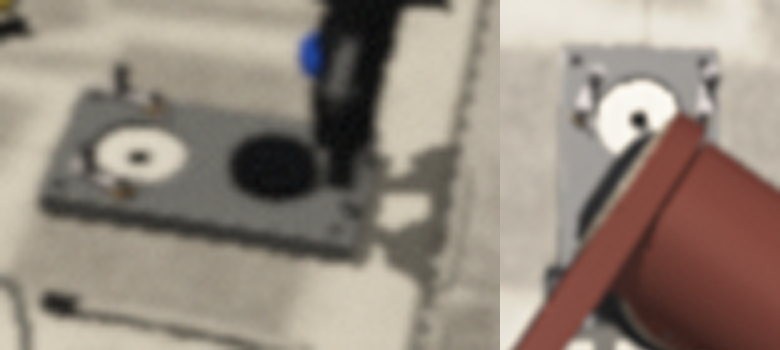

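In the side view, the finger (tip at crop (340,186)) stands just behind the blank's edge at (317,165) and still a little above the deck. Next I'll probe for the deck height.

Request:
play_rows(steps=[[[0, 0, 4, 0, 0, 0], [0, 0, 8, 0, 0, 0], [0, 0, 9, 0, 0, 0], [0, 0, 10, 0, 0, 0], [0, 0, 10, 0, 0, 0]]])

```text
time: 3.08
tool_pos: [0.4128, -0.1981, 0.0194]
tool_rot: [-0.0, 0.022, 1.0, 0.0]
contact_force: [0.3, -0.4, -0.5]
gripper_width: 0.402
grasp_force: 0.0
```

Request:
play_rows(steps=[[[0, 0, 1, 0, 0, 0], [0, 0, 2, 0, 0, 0], [0, 0, 2.5, 0, 0, 0], [0, 0, 2.5, 0, 0, 0]]])

```text
time: 3.42
tool_pos: [0.413, -0.1982, 0.017]
tool_rot: [-0.0, 0.022, 1.0, 0.0]
contact_force: [-0.3, -0.2, 0.8]
gripper_width: 0.4
grasp_force: 0.0
```

Request:
play_rows(steps=[[[0, 0, 1, 0, 0, 0], [0, 0, 2, 0, 0, 0], [0, 0, 2.5, 0, 0, 0], [0, 0, 2.5, 0, 0, 0]]])

```text
time: 3.75
tool_pos: [0.4133, -0.1983, 0.0162]
tool_rot: [-0.001, 0.021, 1.0, 0.0]
contact_force: [-5.6, 2.8, 11.1]
gripper_width: 0.4
grasp_force: 5.7
```

The deck touches at TCP z ≈ 16.5 mm. Next I'll raise to about 21 mm and slide along tool −x.

Request:
play_rows(steps=[[[0, 0, -6.5, 0, 0, 0], [0, 0, -6.5, 0, 0, 0], [-4, 0.2, -6.5, 0, 0, 0], [-8, 0.2, -6.5, 0, 0, 0], [-11, 0.2, -6.5, 0, 0, 0], [-14, 0.2, -6.5, 0, 0, 0], [-17, 0.2, -6.5, 0, 0, 0], [-20, 0.2, -6.5, 0, 0, 0], [-23, 0.2, -6.5, 0, 0, 0], [-26, 0.2, -6.5, 0, 0, 0], [-29, 0.2, -6.5, 0, 0, 0], [-32, 0.2, -6.5, 0, 0, 0]]])

```text
time: 4.75
tool_pos: [0.4453, -0.1994, 0.0212]
tool_rot: [-0.0, 0.022, 1.0, 0.0]
contact_force: [0.3, -0.0, 0.8]
gripper_width: 0.401
grasp_force: 0.1
```

Request:
play_rows(steps=[[[-3, 0, 0, 0, 0, 0], [-6, 0, 0, 0, 0, 0], [-9, 0, 0, 0, 0, 0], [-12, 0, 0, 0, 0, 0], [-15, 0, 0, 0, 0, 0], [-18, 0, 0, 0, 0, 0], [-21, 0, 0, 0, 0, 0], [-24, 0, 0, 0, 0, 0], [-27, 0, 0, 0, 0, 0], [-30, 0, 0, 0, 0, 0], [-30, 0, 0, 0, 0, 0]]])

```text
time: 5.67
tool_pos: [0.4757, -0.2008, 0.0214]
tool_rot: [0.0, 0.021, 1.0, -0.0]
contact_force: [-0.1, -0.3, 0.4]
gripper_width: 0.4
grasp_force: 0.0
```

```bash
python3 - <<'E'
from h import *
s=manip.state(); print(s["tool_pos"],s["contact_force"])
im,d=vision.grab_frame("side"); t,_=vision.grab_frame("top")
A=cv2.resize(im[140:210,290:390],None,fx=5,fy=5,interpolation=cv2.INTER_CUBIC);B=cv2.resize(t[170:270,340:410],None,fx=4,fy=4,interpolation=cv2.INTER_CUBIC)[:350]
cv2.imwrite("pics/s3.png",np.hstack([A,B]))
E
```

```text
[ 0.47565358 -0.20083216  0.02139111] [-0.06713247 -0.2845931   0.40478733]
```

View pics/s3.png

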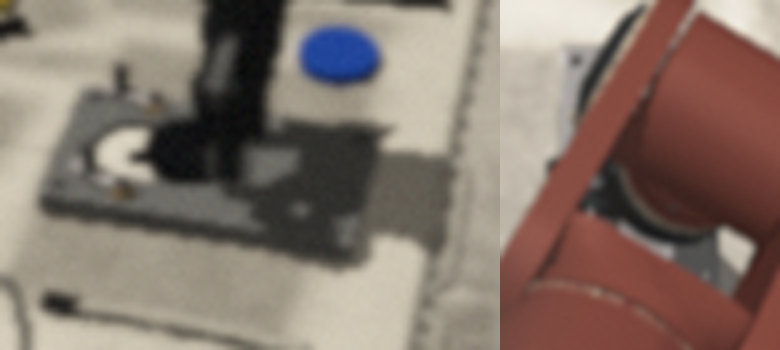

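The blank, with its front edge at crop (150,155), is sliding ahead of the fingers and already covers part of the recess. I'll continue more slowly.

Request:
play_rows(steps=[[[-2.5, 0, 0, 0, 0, 0], [-5, 0, 0, 0, 0, 0], [-7.5, 0, 0, 0, 0, 0], [-10, 0, 0, 0, 0, 0], [-12, 0, 0, 0, 0, 0], [-14, 0, 0, 0, 0, 0], [-16, 0, 0, 0, 0, 0], [-18, 0, 0, 0, 0, 0], [-19, 0, 0, 0, 0, 0], [-20, 0, 0, 0, 0, 0], [-21, 0, 0, 0, 0, 0], [-22, 0, 0, 0, 0, 0]]])

```text
time: 6.77
tool_pos: [0.4971, -0.2016, 0.0212]
tool_rot: [-0.0, 0.022, 1.0, -0.0]
contact_force: [-0.8, -0.7, 0.6]
gripper_width: 0.399
grasp_force: 0.3
```

Request:
play_rows(steps=[[[-0.7, 0, 0, 0, 0, 0], [-1.4, 0, 0, 0, 0, 0], [-2.1, 0, 0, 0, 0, 0], [-2.8, 0, 0, 0, 0, 0], [-3.4, 0, 0, 0, 0, 0], [-4, 0, 0, 0, 0, 0], [-4.6, 0, 0, 0, 0, 0], [-5, 0, 0, 0, 0, 0], [-5, 0, 0, 0, 0, 0]]])

```text
time: 7.52
tool_pos: [0.5021, -0.2018, 0.0212]
tool_rot: [0.0, 0.022, 1.0, 0.0]
contact_force: [-0.2, 1.2, 0.1]
gripper_width: 0.4
grasp_force: 0.1
```

```bash
python3 - <<'E'
from h import *
s=manip.state(); print(s["tool_pos"],s["contact_force"])
im,d=vision.grab_frame("side")
A=cv2.resize(im[140:210,290:390],None,fx=7,fy=7,interpolation=cv2.INTER_CUBIC)
cv2.imwrite("pics/s4.png",A)
E
```

```text
[ 0.50208105 -0.20182989  0.02119993] [-0.2498131   1.15425483  0.10488512]
```

View pics/s4.png

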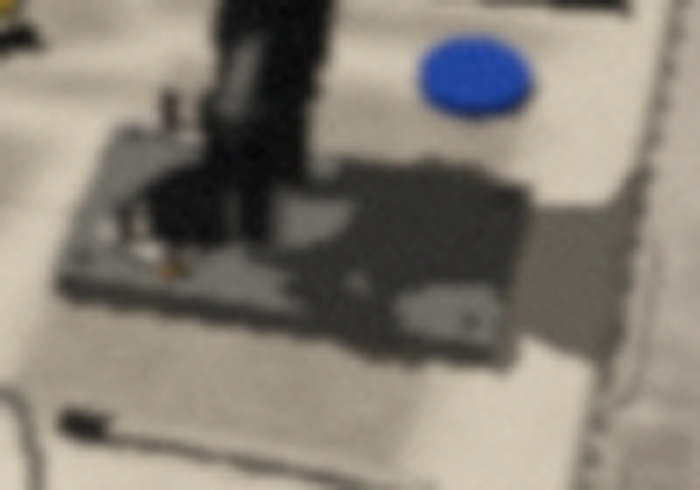

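The blank at crop (185,205) now covers the whole recess. I'll nudge it a little further and check its height from its outline.

Request:
play_rows(steps=[[[-0.5, 0, 0, 0, 0, 0], [-1, 0, 0, 0, 0, 0], [-1.5, 0, 0, 0, 0, 0], [-2, 0, 0, 0, 0, 0], [-2, 0, 0, 0, 0, 0]]])

```text
time: 7.98
tool_pos: [0.5041, -0.202, 0.0212]
tool_rot: [0.0, 0.022, 1.0, -0.0]
contact_force: [-0.6, 0.2, -0.3]
gripper_width: 0.397
grasp_force: 0.1
```

```bash
python3 - <<'E'
from h import *
s=manip.state(); print(s["tool_pos"],s["contact_force"])
D=[vision.grab_frame("side") for _ in range(4)]
d=np.median([x[1] for x in D],0); im=D[0][0]
K,k1,e,M=cam("side")
def P(p): _,r=ray("side",p); return ((e+r[0]*d[p[1],p[0]])*1000).round(1)
for p in [(313,168),(315,169),(317,169),(316,171),(318,172),(335,183),(320,180),(306,160),(330,187)]: print(p,im[p[1],p[0]],P(p))
rc=np.array([.5313,-.2027])
for z in(.020,.026):
  print(z,[proj("side",[rc[0]+.025*np.cos(t),rc[1]+.025*np.sin(t),z])[0].round(1).tolist() for t in (0,.8,1.57)])
print(im[160:176,306:322].max(2))
E
```

```text
[ 0.50410092 -0.20195532  0.02122147] [-0.60158085  0.23274031 -0.30537   ]
(313, 168) [20 21 20] [ 543.9 -199.6   21.7]
(315, 169) [23 21 21] [ 537.6 -197.8   20.7]
(317, 169) [22 20 19] [ 531.8 -197.6   22. ]
(316, 171) [22 22 20] [ 532.6 -188.9   21.6]
(318, 172) [21 19 20] [ 526.1 -185.6   21.9]
(335, 183) [46 49 49] [ 472.2 -158.9   15. ]
(320, 180) [101 108 111] [ 514.5 -160.1   16.3]
(306, 160) [110 118 121] [ 574.1 -237.6   15.6]
(330, 187) [76 85 90] [ 484.6 -153.1    2.8]
0.02 [[309.0, 167.2], [310.0, 171.5], [315.5, 174.0]]
0.026 [[309.0, 165.5], [310.0, 169.9], [315.5, 172.4]]
[[121 107  99  99 101 105 100 102  98 105 104  88  53  29  21  21]
 [113 112 108 106 109 109 111 108 107 100  98  79  50  28  17  15]
 [112 110 112 110 112 110 109 107 105  97  88  72  50  21  15  14]
 [110 111 111 111 108 107 101  96  85  70  57  46  34  23  14  17]
 [111 110 113 107 102  94  78  69  53  41  31  23  20  17  20  15]
 [112 111 110 103  90  71  52  39  26  27  24  19  23  18  19  18]
 [109 110 103  92  68  48  27  24  23  20  26  19  19  18  20  26]
 [104 100  91  68  45  29  24  23  22  22  19  21  22  19  22  35]
 [ 91  83  68  51  34  26  18  21  18  22  19  21  23  24  27  38]
 [ 82  67  53  39  30  21  22  23  20  23  22  22  20  22  28  39]
 [ 80  55  43  37  28  22  22  22  21  19  25  21  20  20  29  40]
 [ 98  60  46  48  41  29  20  21  21  21  22  22  21  19  31  38]
 [114  68  52  62  59  42  25  22  22  18  23  17  21  23  24  35]
 [116  76  60  73  73  59  40  30  24  18  23  22  22  20  22  30]
 [107  85  86 100 110 101  88  62  40  32  38  37  32  24  27  35]
 [ 97  97 106 128 145 148 126  88  59  55  63  69  54  48  53  61]]
```

Request:
play_rows(steps=[[[2, 0, 0, 0, 0, 0], [4, 0, -30, 0, 0, 0], [30, 0, -65, 0, 0, 0], [65, 0, -80, 0, 0, 0], [100, 0, -80, 0, 0, 0], [100, 0, -80, 0, 0, 0]]])

```text
time: 8.68
tool_pos: [0.3997, -0.1965, 0.1007]
tool_rot: [-0.001, 0.022, 1.0, 0.0]
contact_force: [-0.3, 0.1, 0.1]
gripper_width: 0.406
grasp_force: 0.0
```

```bash
cat > look.py <<'E'
from h import *
import sys
s=manip.state(); print(s["tool_pos"],s["contact_force"])
D=[vision.grab_frame("side") for _ in range(4)]
d=np.median([x[1] for x in D],0); im=D[0][0]; t,td=vision.grab_frame("top")
A=cv2.resize(im[140:210,290:390],None,fx=5,fy=5,interpolation=cv2.INTER_CUBIC);B=cv2.resize(t[170:245,340:410],None,fx=4.667,fy=4.667,interpolation=cv2.INTER_CUBIC)[:350]
cv2.imwrite(f"pics/{sys.argv[1]}.png",np.hstack([A,B]))
K,k1,e,M=cam("side")
def P(p): _,r=ray("side",p); return ((e+r[0]*d[p[1],p[0]])*1000).round(1)
for x in np.arange(.505,.56,.01):
  print([P(tuple(int(round(v)) for v in proj("side",[x,y,.020])[0]))[2] for y in (-.22,-.21,-.20,-.19)])
print("full",P(tuple(int(v) for v in (287,240))), "deck",P((350,175)),P((345,185)))
m=(im.max(2)<60).astype(np.uint8); m[:,:300]=0;m[:,345:]=0;m[:155]=0;m[185:]=0
k=max(cv2.findContours(m,0,1)[0],key=cv2.contourArea).reshape(-1,2)
for z in(.020,.026):
  el=cv2.fitEllipse((onz("side",k,z)[:,:2]*1000).astype(np.float32)); print(z,np.round(el[0],1),np.round(el[1],1))
E
python3 look.py s5
```

```text
[ 0.39969921 -0.19650796  0.10068819] [-0.27508374  0.12605573  0.07706277]
[np.float64(17.4), np.float64(20.2), np.float64(16.2), np.float64(16.5)]
[np.float64(24.9), np.float64(24.2), np.float64(24.7), np.float64(22.2)]
[np.float64(24.0), np.float64(23.7), np.float64(23.1), np.float64(20.9)]
[np.float64(22.4), np.float64(23.4), np.float64(20.9), np.float64(22.0)]
[np.float64(21.9), np.float64(20.1), np.float64(19.7), np.float64(20.3)]
[np.float64(19.0), np.float64(16.7), np.float64(12.2), np.float64(38.2)]
full [534.3  89.   40.8] deck [ 438.1 -200.    16.2] [ 443.8 -155.    16.9]
0.02 [ 530.8 -200.6] [49.3 54.9]
0.026 [ 529.1 -193.5] [48.9 54.5]
```

View pics/s5.png

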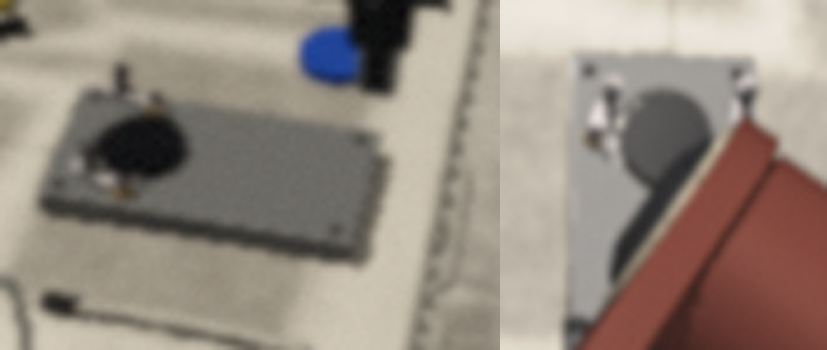

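The blank is over the recess but tilted: its top reads about 25 mm at the rear and 20 mm at the front, so the rear edge still rides on the rim. I'll go back behind it and push it on a little.

Request:
play_rows(steps=[[[-35, 0, 0, 0, 0, 0], [-70, 0, 0, 0, 0, 0], [-88, 0, 30, 0, 0, 0], [-88, 0, 60, 0, 0, 0], [-88, 0, 75, 0, 0, 0], [-88, 0, 79, 0, 0, 0], [-88, 0, 79, 0, 0, 0], [-88, 0, 79, 0, 0, 0]]])

```text
time: 9.6
tool_pos: [0.4929, -0.2017, 0.0227]
tool_rot: [0.0, 0.021, 1.0, -0.0]
contact_force: [0.1, -0.2, 0.2]
gripper_width: 0.401
grasp_force: 0.0
```

Request:
play_rows(steps=[[[0, 0, 1.5, 0, 0, 0], [-4, 0, 1.7, 0, 0, 0], [-8, 0, 1.7, 0, 0, 0], [-10, 0, 1.7, 0, 0, 0], [-11, 0, 1.7, 0, 0, 0], [-11.5, 0, 1.7, 0, 0, 0], [-12, 0, 1.7, 0, 0, 0], [-12.5, 0, 1.7, 0, 0, 0], [-13, 0, 1.7, 0, 0, 0], [-13, 0, 1.7, 0, 0, 0]]])

```text
time: 10.43
tool_pos: [0.505, -0.2019, 0.0204]
tool_rot: [-0.0, 0.022, 1.0, 0.0]
contact_force: [-0.5, -0.1, -0.8]
gripper_width: 0.396
grasp_force: 0.0
```

Request:
play_rows(steps=[[[-0.5, 0, 0, 0, 0, 0], [-1, 0, 0, 0, 0, 0], [-1.5, 0, 0, 0, 0, 0], [-1.5, 0, 0, 0, 0, 0]]])

```text
time: 10.77
tool_pos: [0.5066, -0.2021, 0.0205]
tool_rot: [0.0, 0.022, 1.0, -0.0]
contact_force: [-0.1, 0.4, 0.5]
gripper_width: 0.401
grasp_force: 0.0
```

Request:
play_rows(steps=[[[-0.5, 0, 0, 0, 0, 0], [-1, 0, 0, 0, 0, 0], [-1.5, 0, 0, 0, 0, 0], [-1.5, 0, 0, 0, 0, 0]]])

```text
time: 11.1
tool_pos: [0.5081, -0.2022, 0.0206]
tool_rot: [0.0, 0.022, 1.0, -0.0]
contact_force: [-0.6, 0.1, 0.3]
gripper_width: 0.401
grasp_force: 0.0
```

Request:
play_rows(steps=[[[2, 0, -5, 0, 0, 0], [4, 0, -30, 0, 0, 0], [30, 0, -65, 0, 0, 0], [65, 0, -80, 0, 0, 0], [100, 0, -80, 0, 0, 0], [100, 0, -80, 0, 0, 0]]], claw=-1)

```text
time: 11.6
tool_pos: [0.4037, -0.1967, 0.1003]
tool_rot: [-0.001, 0.022, 1.0, 0.0]
contact_force: [-0.5, 0.4, -0.5]
gripper_width: -0.001
grasp_force: 0.0
```

```bash
python3 look.py s6
```

```text
[ 0.40371237 -0.19670887  0.10033544] [-0.47048633  0.38786357 -0.48245152]
[np.float64(16.3), np.float64(16.5), np.float64(17.7), np.float64(17.0)]
[np.float64(20.1), np.float64(19.6), np.float64(18.9), np.float64(19.6)]
[np.float64(20.3), np.float64(20.8), np.float64(18.4), np.float64(19.9)]
[np.float64(19.8), np.float64(20.6), np.float64(21.9), np.float64(20.1)]
[np.float64(20.8), np.float64(19.4), np.float64(19.2), np.float64(18.8)]
[np.float64(17.3), np.float64(16.2), np.float64(12.5), np.float64(38.1)]
full [535.   87.1  38.5] deck [ 438.2 -201.    15.4] [ 443.8 -154.8   17.1]
0.02 [ 531.6 -198.5] [47.3 52.7]
0.026 [ 529.9 -191.4] [47.  52.3]
```

View pics/s6.png

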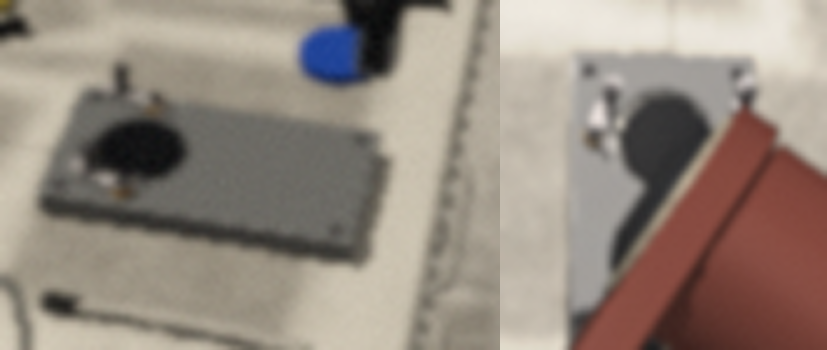

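The blank is now flat: its top reads about 20 mm all over, the seated height. Both clips are still open, with the left post near side crop (85,150) and the right post near (122,75). The gripper is shut, so I'll move to the outer side of the left post.

Request:
play_rows(steps=[[[-30, 57, 0, 0, 0, -1.66], [-60, 57, 0, 0, 0, -1.66], [-100, 57, 0, 0, 0, -1.66], [-147, 57, 0, 0, 0, -1.66], [-147, 57, 0, 0, 0, -1.66], [-147, 57, 0, 0, 0, -1.66], [-147, 57, 0, 0, 0, -1.66], [-147, 57, 0, 0, 0, -1.66]]])

```text
time: 12.52
tool_pos: [0.5565, -0.147, 0.1]
tool_rot: [-0.001, 0.007, 1.0, 0.0]
contact_force: [0.2, 0.1, -0.6]
gripper_width: 0.0
grasp_force: 0.0
```

```bash
cat > rel.py <<'E'
from h import *
s=manip.state(); p=s["tool_pos"]*1000; d=p[:2]-[531.3,-202.7]; c,q=np.cos(-.013),np.sin(-.013)
print("t",s["time"],"plate xy",(d[0]*c+d[1]*q).round(1),(-d[0]*q+d[1]*c).round(1),"z",p[2].round(1),"F",s["contact_force"].round(1),s["tool_rot"].round(4))
E
python3 rel.py
python3 - <<'E'
from h import *
im=cv2.imread("pics/top0.png"); g=im.max(2)
print(g[183:205,358:368]); print(g[183:205,386:398])
print(onz("top",[[364.5,190],[393,190]],.041)*1000)
E
```

```text
t 12.5167 plate xy 24.5 56.0 z 100.0 F [ 0.2  0.1 -0.6] [-8.0e-04  7.1e-03  1.0e+00  2.0e-04]
[[134 133 142 149 152 152 152 152 153 153]
 [111 106 127 145 152 153 153 153 152 153]
 [104 100 124 146 156 159 162 160 156 152]
 [124 124 138 153 165 174 179 174 161 154]
 [147 147 150 155 162 169 178 180 167 155]
 [153 154 153 148 140 133 142 158 160 155]
 [153 153 151 140 116  97 102 127 145 149]
 [153 153 152 144 110  79  83 112 138 143]
 [153 154 163 161 125  81  85 118 134 139]
 [153 161 181 187 147 100  96 122 137 157]
 [155 171 199 201 161 111 101 126 159 199]
 [158 182 209 208 168 118 106 148 200 232]
 [161 190 212 209 178 128 127 189 233 243]
 [155 176 190 193 173 135 150 219 243 244]
 [141 138 140 150 146 131 162 228 243 243]
 [127 100  92 109 127 139 175 229 242 243]
 [117  89  81 104 136 155 192 232 242 242]
 [120  97  88 111 145 169 203 234 242 242]
 [132 111  99 112 140 166 203 235 242 242]
 [147 132 123 120 128 150 190 230 241 242]
 [152 148 144 137 127 139 172 218 238 242]
 [153 153 153 146 138 142 159 197 232 240]]
[[154 154 152 149 146 147 150 158 179 203 214 214]
 [150 14
[... 454 characters left out ...]
49 149 149 168 186 154 109 113 152 179 184 181]
 [147 149 152 173 193 176 136 121 151 178 183 181]
 [145 148 155 181 203 201 168 134 150 175 183 180]
 [143 147 157 183 203 207 187 149 151 175 181 180]
 [142 146 154 171 178 183 179 154 154 173 180 178]
 [141 140 143 138 125 132 148 149 158 173 179 177]
 [139 130 123 105  84  97 128 146 160 174 180 177]
 [140 129 115  93  78  96 131 148 161 175 182 178]
 [146 142 121  95  84 103 133 149 161 175 182 180]
 [146 143 128 105  99 117 139 149 160 177 183 181]
 [141 135 133 124 123 135 144 148 161 177 184 182]
 [141 136 140 142 143 146 147 150 162 180 185 183]]
[[ 550.69060385 -174.45567409   41.        ]
 [ 551.2742563  -244.73776395   41.        ]]
```

Post positions from the image, (551,−174) and (551,−245), match the geometry. I'll descend outside the left post and push.

Request:
play_rows(steps=[[[3, 3, 35, 0, 0, 0], [3, 3, 60, 0, 0, 0], [3, 3, 68, 0, 0, 0], [3, 3, 68, 0, 0, 0], [3, 3, 68, 0, 0, 0], [3, 3, 68, 0, 0, 0]]])

```text
time: 13.02
tool_pos: [0.5555, -0.1448, 0.0346]
tool_rot: [0.002, 0.007, 1.0, -0.001]
contact_force: [-0.5, -0.0, 0.4]
gripper_width: 0.003
grasp_force: 0.0
```

```bash
python3 rel.py
```

```text
t 13.0167 plate xy 23.4 58.2 z 34.6 F [-0.5 -0.   0.4] [ 1.5e-03  7.3e-03  1.0e+00 -6.0e-04]
```

Request:
play_rows(steps=[[[1, -3, 1, 0, 0, 0], [2, -6, 1, 0, 0, 0], [3, -8, 1, 0, 0, 0], [4, -10, 1, 0, 0, 0], [5, -12, 1, 0, 0, 0], [6, -14, 1, 0, 0, 0], [7, -16, 1, 0, 0, 0], [8, -18, 1, 0, 0, 0], [9, -20, 1, 0, 0, 0], [9, -20, 1, 0, 0, 0]]])

```text
time: 13.85
tool_pos: [0.5449, -0.1642, 0.0315]
tool_rot: [-0.0, 0.007, 1.0, 0.0]
contact_force: [-0.4, 0.5, 0.9]
gripper_width: -0.002
grasp_force: 0.5
```

```bash
python3 rel.py
```

```text
t 13.85 plate xy 13.1 38.6 z 31.5 F [-0.4  0.5  0.9] [-2.0e-04  7.2e-03  1.0e+00  1.0e-04]
```

Request:
play_rows(steps=[[[0, 4, 0, 0, 0, 0], [-6, 6, 0, 0, 0, 0], [-14, 6, 0, 0, 0, 0], [-24, 6, 0, 0, 0, 0], [-25, 0, 0, 0, 0, 0], [-25, -8, 0, 0, 0, 0], [-25, -16, 0, 0, 0, 0], [-25, -20, 0, 0, 0, 0], [-25, -20, 0, 0, 0, 0]]])

```text
time: 14.6
tool_pos: [0.5697, -0.1857, 0.0315]
tool_rot: [-0.0, 0.008, 1.0, -0.0]
contact_force: [0.1, 0.4, 0.2]
gripper_width: 0.001
grasp_force: 0.0
```

Request:
play_rows(steps=[[[4, 0, 0, 0, 0, 0], [8, 0, 0, 0, 0, 0], [10, 0, 0, 0, 0, 0], [12, 0, 0, 0, 0, 0], [14, -1, 0, 0, 0, 0], [16, -1, 0, 0, 0, 0], [18, -1, 0, 0, 0, 0], [19, -1, 0, 0, 0, 0], [20, -1, 0, 0, 0, 0], [20, -1, 0, 0, 0, 0]]])

```text
time: 15.43
tool_pos: [0.5494, -0.1848, 0.0312]
tool_rot: [-0.0, 0.007, 1.0, 0.0]
contact_force: [0.2, 0.2, -0.2]
gripper_width: -0.003
grasp_force: 0.1
```

```bash
python3 rel.py
```

```text
t 15.4333 plate xy 17.9 18.1 z 31.2 F [ 0.2  0.2 -0.2] [-4.0e-04  7.1e-03  1.0e+00  3.0e-04]
```

Next I'll push on until the stop shows in the force reading.

Request:
play_rows(steps=[[[1, -1, 0, 0, 0, 0], [2, -1, 0, 0, 0, 0], [3, -1, 0, 0, 0, 0], [3.5, -1, 0, 0, 0, 0], [3.5, -1, 0, 0, 0, 0]]])

```text
time: 15.85
tool_pos: [0.5484, -0.1855, 0.0316]
tool_rot: [0.003, 0.007, 1.0, 0.0]
contact_force: [9.1, 1.5, -6.4]
gripper_width: -0.006
grasp_force: 4.5
```

Request:
play_rows(steps=[[[0.5, 0, 0, 0, 0, 0], [1, 0, 0, 0, 0, 0], [1.5, 0, 0, 0, 0, 0], [1.5, 0, 0, 0, 0, 0]]])

```text
time: 16.18
tool_pos: [0.5482, -0.1856, 0.0318]
tool_rot: [0.005, 0.007, 1.0, 0.0]
contact_force: [13.4, 3.1, -8.4]
gripper_width: 0.006
grasp_force: 6.6
```

The clip met its stop with a firm 13 N. I'll back off, lift, cross over outside the right post, and look.

Request:
play_rows(steps=[[[-8, 0, 0, 0, 0, 0], [-14, 0, 0, 0, 0, 0], [-14, 0, -30, 0, 0, 0], [-14, 0, -60, 0, 0, 0], [-12, -30, -65, 0, 0, 0], [-10, -60, -65, 0, 0, 0], [-9, -90, -65, 0, 0, 0], [-9, -90, -65, 0, 0, 0], [-9, -90, -65, 0, 0, 0], [-9, -90, -65, 0, 0, 0]]])

```text
time: 17.02
tool_pos: [0.5522, -0.2758, 0.096]
tool_rot: [-0.001, 0.007, 1.0, 0.0]
contact_force: [-0.1, -0.3, -0.1]
gripper_width: -0.0
grasp_force: 0.0
```

```bash
python3 rel.py; python3 - <<'E'
from h import *
im,_=vision.grab_frame("side")
cv2.imwrite("pics/s7.png",cv2.resize(im[145:200,290:360],None,fx=8,fy=8,interpolation=cv2.INTER_CUBIC))
E
```

```text
t 17.0167 plate xy 21.8 -72.8 z 96.0 F [-0.1 -0.3 -0.1] [-7.0e-04  7.3e-03  1.0e+00  5.0e-04]
```

View pics/s7.png

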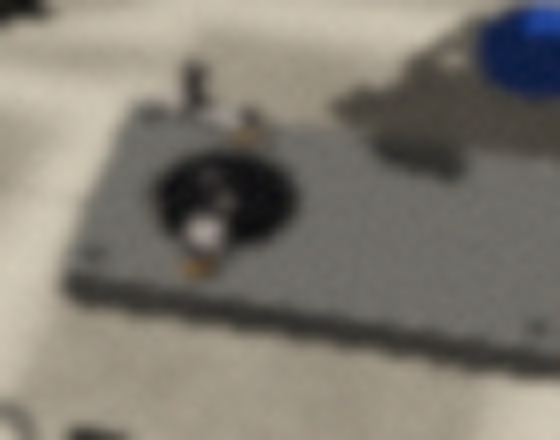

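The left clip now lies across the blank, with its pivot at crop (197,265) and its arm pointing to the blank's centre (220,190). The right clip is still open, post at (193,85). Now the right clip.

Request:
play_rows(steps=[[[0, 0, 35, 0, 0, 0], [0, 0, 58, 0, 0, 0], [0, 0, 64, 0, 0, 0], [0, 0, 64, 0, 0, 0], [0, 0, 64, 0, 0, 0], [0, 0, 64, 0, 0, 0], [0, 0, 64, 0, 0, 0]]])

```text
time: 17.65
tool_pos: [0.5539, -0.2768, 0.0347]
tool_rot: [0.001, 0.007, 1.0, -0.001]
contact_force: [-1.3, -0.3, -0.1]
gripper_width: 0.003
grasp_force: 0.0
```

Request:
play_rows(steps=[[[0, 4, 0, 0, 0, 0], [0, 8, 0, 0, 0, 0], [0, 12, 0, 0, 0, 0], [0, 15, 0, 0, 0, 0], [0, 18, 0, 0, 0, 0], [1, 21, 0, 0, 0, 0], [3, 24, 0, 0, 0, 0], [4, 27, 0, 0, 0, 0], [6, 30, 0, 0, 0, 0], [8, 33, 0, 0, 0, 0], [8, 34, 0, 0, 0, 0], [8, 34, 0, 0, 0, 0]]])

```text
time: 18.65
tool_pos: [0.5446, -0.2417, 0.0324]
tool_rot: [-0.0, 0.007, 1.0, 0.0]
contact_force: [-0.0, -0.0, 0.2]
gripper_width: -0.0
grasp_force: 0.4
```

```bash
python3 rel.py
```

```text
t 18.65 plate xy 13.8 -38.9 z 32.4 F [-0.  -0.   0.2] [-5.0e-04  6.9e-03  1.0e+00  1.0e-04]
```

Same back-off and second-phase push, mirrored (z about 1 mm lower).

Request:
play_rows(steps=[[[0, -4, 0, 0, 0, 0], [-6, -6, 0, 0, 0, 0], [-14, -6, 0.5, 0, 0, 0], [-24, -6, 0.5, 0, 0, 0], [-25, 0, 0.5, 0, 0, 0], [-25, 8, 0.5, 0, 0, 0], [-25, 16, 0.5, 0, 0, 0], [-25, 20, 0.5, 0, 0, 0], [-25, 20, 0.5, 0, 0, 0]]])

```text
time: 19.4
tool_pos: [0.5699, -0.2208, 0.0317]
tool_rot: [-0.0, 0.006, 1.0, 0.0]
contact_force: [0.3, 0.6, -0.3]
gripper_width: 0.002
grasp_force: 0.0
```

Request:
play_rows(steps=[[[4, 0, 0, 0, 0, 0], [8, 0, 0, 0, 0, 0], [10, 0, 0, 0, 0, 0], [12, 0, 0, 0, 0, 0], [14, 1, 0, 0, 0, 0], [16, 1, 0, 0, 0, 0], [18, 1, 0, 0, 0, 0], [19, 1, 0, 0, 0, 0], [20, 1, 0, 0, 0, 0], [20, 1, 0, 0, 0, 0]]])

```text
time: 20.23
tool_pos: [0.5499, -0.2213, 0.0319]
tool_rot: [-0.0, 0.007, 1.0, -0.0]
contact_force: [0.4, -0.3, 0.4]
gripper_width: -0.002
grasp_force: 0.1
```

Request:
play_rows(steps=[[[1, 1, 0, 0, 0, 0], [2, 1, 0, 0, 0, 0], [3, 1, 0, 0, 0, 0], [4, 1, 0, 0, 0, 0], [4, 1, 0, 0, 0, 0]]])

```text
time: 20.65
tool_pos: [0.5479, -0.2202, 0.0323]
tool_rot: [0.002, 0.007, 1.0, -0.0]
contact_force: [7.1, -0.4, -3.8]
gripper_width: 0.003
grasp_force: 3.4
```

Request:
play_rows(steps=[[[0.5, 0, 0, 0, 0, 0], [1, 0, 0, 0, 0, 0], [1.5, 0, 0, 0, 0, 0], [1.5, 0, 0, 0, 0, 0]]])

```text
time: 20.98
tool_pos: [0.5477, -0.2203, 0.0325]
tool_rot: [0.004, 0.007, 1.0, -0.001]
contact_force: [10.8, -0.1, -5.5]
gripper_width: -0.002
grasp_force: 5.4
```

Request:
play_rows(steps=[[[-8, 0, 0, 0, 0, 0], [-14, 0, 0, 0, 0, 0], [-14, 0, -30, 0, 0, 0], [-14, 0, -60, 0, 0, 0], [0, 0, -100, 0, 0, 0], [40, 0, -110, 0, 0, 0], [80, 0, -110, 0, 0, 0], [120, 0, -110, 0, 0, 0], [120, 0, -110, 0, 0, 0], [120, 0, -110, 0, 0, 0]]])

```text
time: 21.82
tool_pos: [0.4229, -0.2178, 0.1413]
tool_rot: [-0.001, 0.008, 1.0, 0.0]
contact_force: [0.7, -0.2, 0.4]
gripper_width: 0.001
grasp_force: 0.0
```

```bash
python3 rel.py; python3 - <<'E'
from h import *
im,_=vision.grab_frame("side"); t,_=vision.grab_frame("top")
A=cv2.resize(im[145:200,290:350],None,fx=7,fy=7,interpolation=cv2.INTER_CUBIC)
B=cv2.resize(t[175:230,345:397],None,fx=7,fy=7,interpolation=cv2.INTER_CUBIC)
cv2.imwrite("pics/s8.png",np.hstack([A,B]))
E
```

```text
t 21.8167 plate xy -108.2 -16.5 z 141.3 F [ 0.7 -0.2  0.4] [-6.0e-04  7.9e-03  1.0e+00  2.0e-04]
```

View pics/s8.png

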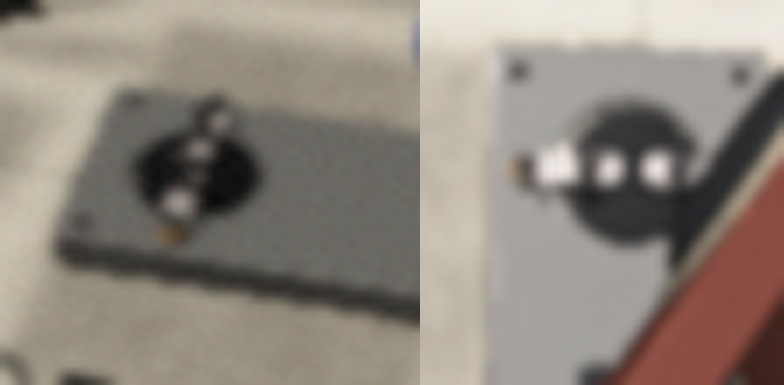

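The side view shows both clip arms across the blank, from pivots near (172,232) and (215,105) to its centre at (195,172). The top view shows both arms in line at y≈170. The fingers are clear, so I'm handing in.

```bash
python3 -c "
from h import *
print(order.job_done())"
```

```text
the job is handed in; nothing more can be done
None
```

The job is handed in at about 22 s: the blank lies flat in its recess, both clips are shut against their stops over it, and nothing else was touched; no verdict came back.

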